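# Bring the printer's bulk ink supply on line

### The job

Bring the ink supply of the wide-format printer on line: stand every ink bottle on the counter upright in a well of the station's dock with its vent cap still pressed down, and once all are in, pull every vent cap fully up. Then slide the clear lock hood off the regulator, turn the flow knob until its pointer is on the long broad mark of the dial, and slide the hood fully home over the knob again. Leave the other things on the counter where they are.

Things in the scene. Friction and masses are not known exactly. Their poses are not given: they have to be found in the camera images.
- ink_station: ink station, fixed, base 210 (x) x 370 (y) x 12 mm. On its +y half a grey dock of 2 x 2 square wells, 95 mm pitch, each 67 mm wide, rim 45 mm above the well floor; on its -y half a white regulator box, 205 x 136 mm, deck 70 mm above the counter, bearing the flow knob and lock hood. Origin: centre of its underside; x from its front (robot side) to its back, y left, z up
- well1 (a point): centre of the floor of the front left well of the dock (12 mm above the counter)
- well2 (a point): centre of the floor of the front right well of the dock (12 mm above the counter)
- well3 (a point): centre of the floor of the back left well of the dock (12 mm above the counter)
- well4 (a point): centre of the floor of the back right well of the dock (12 mm above the counter)
- bottle1: ink bottle 1 (four alike, three or four present): white, round, 60 mm diameter, straight to 105 mm, then a shoulder and 22 mm neck to 118 mm, a grey push-pull vent cap on top; 0.33 to 0.43 kg, heavy at the foot (centre of mass about 35 mm up). Origin: centre of its underside; z up its axis
- vent1 (a joint): vent cap of bottle 1: grey, 27 mm diameter (30 mm top rim), 17 mm high, from 119 to 136 mm above the bottle's underside when down. Slides 10 mm up along the axis, to a stop, never off: 0 = down (shut), 0.010 m = up (open). A tight fit (2 N) holds it wherever it is left; the bottle's weight holds the bottle down as the cap is pulled
- bottle2: ink bottle 2 (four alike, three or four present): white, round, 60 mm diameter, straight to 105 mm, then a shoulder and 22 mm neck to 118 mm, a grey push-pull vent cap on top; 0.33 to 0.43 kg, heavy at the foot (centre of mass about 35 mm up). Origin: centre of its underside; z up its axis
- vent2 (a joint): vent cap of bottle 2: grey, 27 mm diameter (30 mm top rim), 17 mm high, from 119 to 136 mm above the bottle's underside when down. Slides 10 mm up along the axis, to a stop, never off: 0 = down (shut), 0.010 m = up (open). A tight fit (2 N) holds it wherever it is left; the bottle's weight holds the bottle down as the cap is pulled
- bottle3: ink bottle 3 (four alike, three or four present): white, round, 60 mm diameter, straight to 105 mm, then a shoulder and 22 mm neck to 118 mm, a grey push-pull vent cap on top; 0.33 to 0.43 kg, heavy at the foot (centre of mass about 35 mm up). Origin: centre of its underside; z up its axis
- vent3 (a joint): vent cap of bottle 3: grey, 27 mm diameter (30 mm top rim), 17 mm high, from 119 to 136 mm above the bottle's underside when down. Slides 10 mm up along the axis, to a stop, never off: 0 = down (shut), 0.010 m = up (open). A tight fit (2 N) holds it wherever it is left; the bottle's weight holds the bottle down as the cap is pulled
- bottle4: ink bottle 4 (four alike, three or four present): white, round, 60 mm diameter, straight to 105 mm, then a shoulder and 22 mm neck to 118 mm, a grey push-pull vent cap on top; 0.33 to 0.43 kg, heavy at the foot (centre of mass about 35 mm up). Origin: centre of its underside; z up its axis
- vent4 (a joint): vent cap of bottle 4: grey, 27 mm diameter (30 mm top rim), 17 mm high, from 119 to 136 mm above the bottle's underside when down. Slides 10 mm up along the axis, to a stop, never off: 0 = down (shut), 0.010 m = up (open). A tight fit (2 N) holds it wherever it is left; the bottle's weight holds the bottle down as the cap is pulled
- flow_knob (a joint): regulator knob, vertical axis: black skirt 44 mm diameter, 8 mm high, grey bar grip 40 x 12 mm from 8 to 28 mm above the deck; white line and small nose at the bar's pointer end. Radians, grows clockwise from above, 0 to 4.4; stays where left, friction 0.04 N m. Black dial, white ticks each 0.4 rad; the one long broad tick is the mark, at 2.4 rad
- knob_grip (a point): on the knob's axis, 18 mm above the deck, at mid-height of its bar grip; its x axis points along the bar to the pointer end, z up
- flow_mark (a point): centre of the long broad white tick on the dial (the working mark), 31.5 mm from the knob's axis, on the deck
- lock_hood (a joint): clear plastic lock hood, 66 x 92 mm, on deck rails, top 38 mm above the deck, with a black rib on top to hold: 12 mm thick along the station's x, 50 mm long along y, 22 mm high. Metres: 0 = home over the knob, 0.090 = fully off, towards the station's front (-x). Stays where left, friction 2 N. When home, the knob cannot be reached
- hood_rib (a point): centre of the top of the lock hood's rib, 60 mm above the deck; axes as the station's
- loupe: bystander, not part of the job: black print loupe, 34 mm diameter, 34 mm high; origin: centre of its underside
- tape_roll: bystander, not part of the job: clear roll of tape lying flat, 64 mm diameter, 20 mm high; origin: centre of its underside
- pen_cup: bystander, not part of the job: dark pen cup, 80 mm diameter, 100 mm high, with pens to 151 mm; origin: centre of its underside
- stapler: bystander, not part of the job: black stapler, 150 mm long, 55 mm high; origin: centre of its underside
- tape_dispenser: bystander, not part of the job: grey desk tape dispenser, 150 mm long, 77 mm high; origin: centre of its underside
- calculator: bystander, not part of the job: grey desk calculator, 140 x 90 mm, 18 mm high; origin: centre of its underside
Things that resemble listed ones, but are neither listed nor needed, are in the scene too. What is shaped like the bottle1 but blue or red is not meant.

How it is judged:
By the outcome, as a careful person would: the job done as asked, in the order asked, and still so for the second after the job is handed in, with the robot touching nothing.
Of bottle1, bottle2, bottle3, bottle4 only 3 to 4 are there at a start; the rules pass over those that are not, and their reading is None.
At some moment in a run one of bottle1, bottle2, bottle3, bottle4 may be knocked a few centimetres aside while the robot is not near it.
Once in a run the grip may slacken for a moment while it holds something.
It also fails if it takes over 210 s, if anything falls off the work surface, if the arm or the gripper's body presses on something with over 40 N, if the wrist force passes 120 N, or if a joint passes its speed limit or range.

### The arm

A 6-joint arm with a two-finger parallel gripper is mounted at the origin on the work surface. World frame = base frame: x ahead of the robot, y to its left, z up, the work surface at z = 0. Lengths are in m, angles in rad, forces in N, time in s.
With the tool pointing down it reaches from about 0.375 to 0.925 m from the base axis. Payload 5.7 kg.
Tool frame: the origin (TCP) lies midway between the tips of the shut fingers; the grasp point (between the pads) lies 19 mm behind it; z points along the fingers, x is the direction in which the jaws open and shut, and the axes are right-handed (so a half turn about z gives the same grasp; the last joint's range is limited). The gripper opens to 88 mm and grips with 3 to 60 N. Pads are 20 mm wide; open, the fingers measure 115 mm over their backs; the gripper's body (75 mm by 178 mm) begins 61 mm behind the grasp point.
Start: joints at [-1.298, 0.359, 1.51, -0, 1.272, -0.115], TCP at [0.227, -0.555, 0.223] pointing down, gripper open.
Joint ranges: [-2.97, 2.97], [-1.01, 2.36], [0.21, 2.38], [-0.96, 4.11], [0.2, 2.71], [-2.98, 2.98]. Speed limits (rad/s): [2.39, 2.39, 3.14, 3.14, 3.14, 3.14].

### API

Orientations are given as a unit quaternion [x, y, z, w].
In Python, from bench import move_ptp, servo_line, goto_joints, move_gripper, sleep, inverse_kinematics, capture, PlanningError, close_job, spot_in, silhouettes, current_clock, current_joint_pos, current_qvel, current_joint_torque, current_position, current_orientation, current_force, current_torque, current_finger_gap gives the robot as it stands. Calls block until the motion is done:
- move_ptp(position, orientation): joint-space move of the TCP to a pose.
- servo_line(position, orientation=None, rate=0.15, contact_N=None): straight line of the TCP; orientation=None keeps the orientation; rate is the mean speed in m/s. With contact_N (N) it stops when the force on the tool has changed by that much, and returns True; else False.
- goto_joints(angles): joint-space move.
- move_gripper(opening): finger opening in m; the grip force is fixed at half the most; returns when the fingers have stopped.
- sleep(seconds).
- inverse_kinematics(position, orientation): joint angles nearest the present ones, or None.
- capture(name): name is "scene" or "top"; returns a dict with "image" (420x560x3 uint8, blue, green, red), "range_z" (420x560 float32, m along the optical axis (not along the pixel's ray), 0 where there is no reading), "intrinsics" (3x3 intrinsics, pixels), "R" (3x3) and "t" (3): a world point X has camera coordinates R X + t. Camera axes: x right, y down, z forward; pixel columns grow to the right and rows downward; lengths in m; the calibration is good to about 2 mm. A picture is of the moment at which its call begins.
A pose or a line that the arm cannot do raises PlanningError and nothing moves.
- close_job(): hands the job in, once; it reports no verdict.
Trained networks look in the newest picture that a camera, given by its name, has taken for a name from the list of things; names that differ only in an ending like _2 or _b are one class to them, and where a whole thing is asked for, a point or a joint stands for the part that bears it (a point fixed in the world has none). Each returns a list of dicts, best first, with "conf" (0 to 1); they miss things now and then, are a little off and sometimes report something else, mostly with a low value. They report only what shows in the picture. A call takes as long as a camera call. They do not tell look-alikes from the thing itself.
- spot_in(camera, query): "xy" ([column, row] in pixels, amid what is visible of it).
- silhouettes(camera, query): "region" (420x560 bool, what is visible of it) and "xy" ([column, row] in pixels, amid what is visible of it).
Readings, each from a call of its own:
- current_clock(): time.
- current_joint_pos(): joint angles.
- current_qvel(): joint speeds.
- current_joint_torque(): joint torques, N m.
- current_position(): TCP position.
- current_orientation(): TCP orientation.
- current_force(): force on the tool from outside, world axes, zero at the start.
- current_torque(): the same for the moment, N m.
- current_finger_gap(): finger opening in m.
Only numpy, scipy, OpenCV 4.12 (cv2) and the standard library are available. Lean on these libraries where they do the work, as an engineer would, in place of code of your own. Each camera call takes 0.05 s, during which the arm holds its last target.

## Working session

There is one attempt and no reset: what is moved stays moved. The work goes in short steps, each a Python script; the robot and the scene stay as the last script left them, time stands still between calls to the robot, and variables do not carry over. Pictures are saved under pics/ and viewed, and the job is handed in when it is done.

```bash
ls; mkdir -p pics; python3 - <<'E'
from bench import *
import cv2
for n in ("scene","top"):
    c=capture(n); cv2.imwrite(f"pics/{n}0.png",c["image"]); print(n,c["intrinsics"],c["R"],c["t"])
print(current_clock())
E
```

```text
pics
scene [[432.15718245   0.         275.36885471]
 [  0.         432.15718245 215.52532467]
 [  0.           0.           1.        ]] [[-0.30570365  0.9521006  -0.00705197]
 [ 0.81878653  0.25910423 -0.51230227]
 [-0.4859361  -0.16238673 -0.85877625]] [ 0.1053116  -0.33181334  1.58148508]
top [[436.01175293   0.         278.42633183]
 [  0.         436.01175293 204.9819576 ]
 [  0.           0.           1.        ]] [[-0.09465701 -0.99550809  0.00191929]
 [-0.97460009  0.09227558 -0.20405854]
 [ 0.20296482 -0.02118611 -0.97895681]] [0.04986717 0.45316269 1.55084814]
0.1
```

View pics/scene0.png

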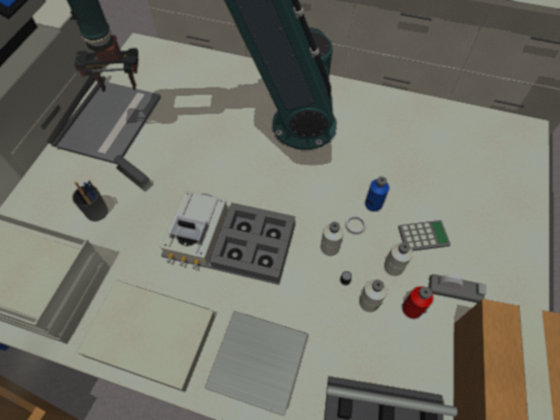

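View pics/top0.png

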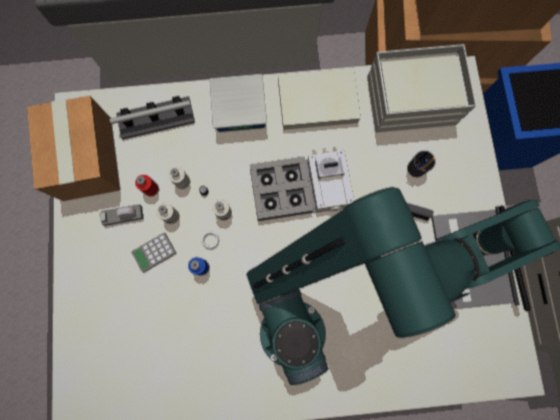

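```bash
cat > h.py <<'E'
from bench import *
import numpy as np, cv2
from scipy.spatial.transform import Rotation as Rot
def cloud(c):
    z=c["range_z"]; K=c["intrinsics"]; v,u=np.mgrid[:420,:560]
    P=np.stack([(u-K[0,2])/K[0,0]*z,(v-K[1,2])/K[1,1]*z,z],-1)
    return (P-c["t"])@c["R"]
def pix(c,X):
    p=np.atleast_2d(X)@c["R"].T+c["t"]; p=p@c["intrinsics"].T; return p[:,:2]/p[:,2:]
def ray(c,uv,h):
    K=c["intrinsics"]; uv=np.atleast_2d(uv)
    d=np.c_[(uv-K[:2,2])/K[0,0],np.ones(len(uv))]@c["R"]; o=-c["R"].T@c["t"]
    return o+d*((h-o[2])/d[:,2])[:,None]
def plan(c,x0,x1,y0,y1,h,s=1000):
    """orthorectified image of plane z=h; rows: x down from x1; cols: y from y1 (left) to y0"""
    H,W=int((x1-x0)*s),int((y1-y0)*s); r,q=np.mgrid[:H,:W]
    X=np.stack([x1-r/s,y1-q/s,np.full(r.shape,h)],-1).reshape(-1,3)
    p=pix(c,X).reshape(H,W,2).astype(np.float32)
    return cv2.remap(c["image"],p[...,0],p[...,1],cv2.INTER_CUBIC)
def quat(yaw):  # tool down, jaw axis (x) at angle yaw in world
    R=np.array([[np.cos(yaw),np.sin(yaw),0],[np.sin(yaw),-np.cos(yaw),0],[0,0,-1]])
    return Rot.from_matrix(R).as_quat()
E
python3 - <<'E'
from h import *
for n in ("scene","top"):
    c=capture(n);P=cloud(c)
    for q in ["bottle1","ink_station","pen_cup","stapler","tape_dispenser","loupe","tape_roll","calculator","flow_knob","lock_hood"]:
        for d in silhouettes(n,q):
            m=d["region"]&(c["range_z"]>0)
            if m.sum()<3: continue
            p=P[m]; hi=p[p[:,2]>np.percentile(p[:,2],99)-0.03] 
            print(n,q,round(d["conf"],2),np.round(d["xy"]),m.sum(),"med",np.median(p,0).round(3),"zmax",np.percentile(p[:,2],98).round(3),"top",p[p[:,2]>np.percentile(p[:,2],99)-0.012].mean(0).round(3),"col",c["image"][d["region"]].mean(0).round())
E
```

```text
scene bottle1 0.78 [377. 195.] 620 med [0.282 0.306 0.092] zmax 0.138 top [0.265 0.307 0.136] col [91. 57. 39.]
scene bottle1 0.76 [398. 262.] 656 med [0.482 0.403 0.099] zmax 0.138 top [0.465 0.407 0.136] col [ 98. 106. 106.]
scene bottle1 0.76 [418. 304.] 751 med [0.591 0.472 0.103] zmax 0.139 top [0.578 0.479 0.136] col [ 34.  37. 103.]
scene bottle1 0.73 [331. 238.] 611 med [0.476 0.212 0.1  ] zmax 0.138 top [0.46  0.211 0.135] col [101. 109. 109.]
scene bottle1 0.66 [374. 293.] 690 med [0.609 0.356 0.104] zmax 0.138 top [0.595 0.36  0.136] col [104. 112. 111.]
scene ink_station 0.67 [230. 236.] 8401 med [ 0.545 -0.086  0.057] zmax 0.111 top [ 0.573 -0.192  0.115] col [91. 94. 94.]
scene ink_station 0.24 [398. 261.] 699 med [0.48  0.403 0.098] zmax 0.138 top [0.465 0.407 0.136] col [ 99. 108. 107.]
scene pen_cup 0.84 [ 93. 200.] 947 med [ 0.566 -0.523  0.073] zmax 0.149 top [ 0.556 -0.519  0.146] col [46. 48. 49.]
scene stapler 0.7 [131. 170.] 560 med [ 0.409 -0.474  0.051] zmax 0.06 top [ 0.402 -0.481  0.055] col [62. 64. 64.]
scene tape_dispenser 0.9 [456. 288.] 1180 med [0.495
[... 1925 characters left out ...]
 111.]
top loupe 0.41 [204. 189.] 75 med [0.543 0.279 0.034] zmax 0.042 top [0.547 0.281 0.036] col [101. 101. 102.]
top tape_roll 0.6 [203. 246.] 67 med [0.346 0.283 0.02 ] zmax 0.028 top [0.35  0.278 0.021] col [169. 169. 172.]
top tape_roll 0.23 [423. 210.] 281 med [ 0.382 -0.509  0.053] zmax 0.382 top [ 0.257 -0.202  0.865] col [68. 68. 69.]
top calculator 0.59 [151. 253.] 951 med [0.332 0.48  0.017] zmax 0.024 top [0.332 0.479 0.018] col [128. 135. 129.]
top calculator 0.24 [169. 211.] 363 med [0.454 0.4   0.103] zmax 0.138 top [0.463 0.41  0.135] col [120. 128. 131.]
top lock_hood 0.85 [333. 165.] 494 med [ 0.566 -0.189  0.108] zmax 0.133 top [ 0.57  -0.189  0.13 ] col [141. 137. 138.]
```

```bash
python3 - <<'E'
from h import *
out=[]
for n in ("scene","top"):
    c=capture(n)
    out.append(np.vstack([plan(c,0.38,0.72,-0.32,0.14,0.057,1000*0.85),plan(c,0.38,0.72,-0.32,0.14,0.082,850)]))
im=np.hstack(out); print(im.shape); cv2.imwrite("pics/st1.png",im)
# depth points at dock rim / deck
for n in ("scene","top"):
    c=capture(n);P=cloud(c).reshape(-1,3); a=(P[:,0]>.38)&(P[:,0]<.72)
    for lo,hi,y0,y1 in ((.052,.062,-.13,.14),(.066,.074,-.32,-.05)):
        m=a&(P[:,2]>lo)&(P[:,2]<hi)&(P[:,1]>y0)&(P[:,1]<y1)
        Q=P[m]; r=cv2.minAreaRect(Q[:,:2].astype(np.float32)*1000); print(n,m.sum(),np.round(r[0],1),np.round(r[1],1),round(r[2],2))
E
```

```text
(578, 782, 3)
scene 2567 [524.9 -21.7] [211.9 227.4] 3.3
scene 1617 [ 534.  -193.8] [209.5 136.1] 3.54
top 1523 [523.4 -20.6] [209.2 229.4] 3.82
top 1042 [ 530.7 -158.7] [213.3 210.4] 0.13
```

View pics/st1.png

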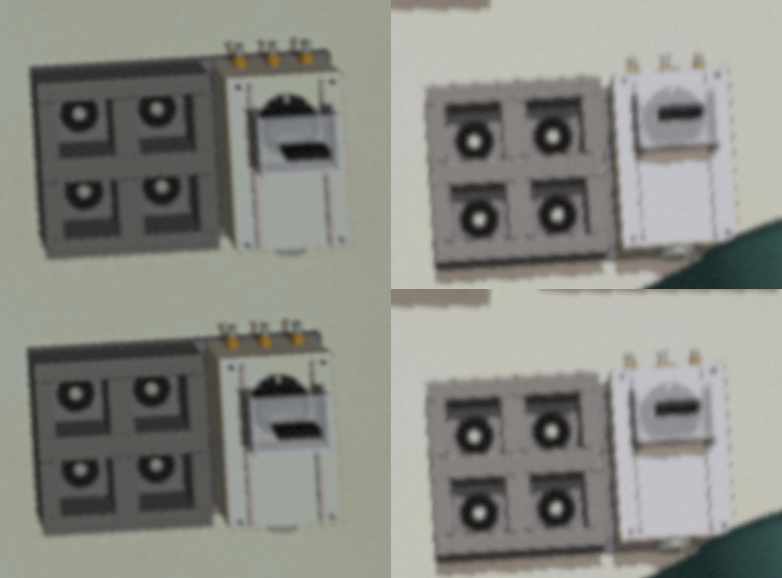

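```bash
python3 - <<'E'
from h import *
for n in ("scene","top"):
    c=capture(n)
    x0,x1,y0,y1=.40,.66,-.12,.12
    im=plan(c,x0,x1,y0,y1,0.012,2000); cv2.imwrite(f"pics/wf_{n}.png",im)
    g=cv2.GaussianBlur(cv2.cvtColor(im,cv2.COLOR_BGR2GRAY),(0,0),3)
    k=cv2.HoughCircles(g,cv2.HOUGH_GRADIENT,1,100,param1=60,param2=15,minRadius=12,maxRadius=60)
    if k is not None:
        for u,v,r in k[0]: print(n,"circ",round(x1-v/2000,4),round(y1-u/2000,4),r/2)
    # depth around ring
    P=cloud(c)
    # white blobs
    m=(g>105).astype(np.uint8)
    N,l,s,ce=cv2.connectedComponentsWithStats(m)
    for i in range(1,N):
        if 150<s[i,4]<5000: print(n,"blob",round(x1-ce[i][1]/2000,4),round(y1-ce[i][0]/2000,4),s[i,4])
E
```

```text
scene circ 0.5738 -0.0558 7.6
scene circ 0.5672 0.0392 7.9
scene circ 0.4733 0.0337 7.6
scene circ 0.4783 -0.0618 7.7
scene blob 0.5735 -0.0557 299
scene blob 0.5674 0.0395 323
scene blob 0.4785 -0.0615 277
scene blob 0.4723 0.0334 269
top circ 0.4718 0.0362 8.05
top circ 0.5663 0.0422 7.45
top circ 0.4783 -0.0582 8.3
top circ 0.5722 -0.0517 7.15
top blob 0.5725 -0.0526 715
top blob 0.5662 0.0426 731
top blob 0.4775 -0.0582 708
top blob 0.4718 0.0364 705
```

View pics/wf_top.png

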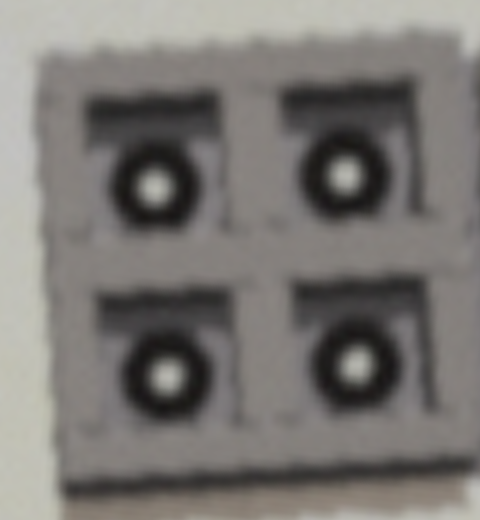

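View pics/wf_scene.png

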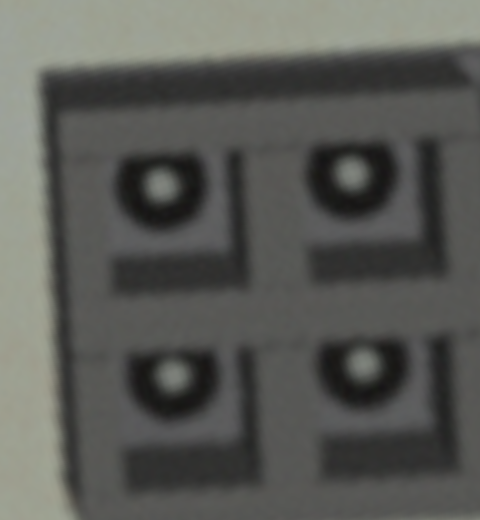

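```bash
cat >> h.py <<'E'
TH=np.deg2rad(3.6); Q=quat(TH)
def find(n="both"):
    """white bottles: cap-top positions averaged over cameras"""
    res={}
    for n in ("scene","top"):
        c=capture(n);P=cloud(c);L=[]
        for d in silhouettes(n,"bottle1"):
            m=d["region"]&(c["range_z"]>0)
            if m.sum()<40 or d["conf"]<.3: continue
            p=P[m]; t=p[p[:,2]>np.percentile(p[:,2],99)-0.012]; col=c["image"][d["region"]].mean(0)
            if col.max()>1.35*col.min(): continue
            L.append(np.r_[t.mean(0),np.percentile(p[:,2],98)])
        res[n]=np.array(L).round(4)
    return res
E
python3 - <<'E'
from h import *
for p in [(.4585,.2115,.3),(.4635,.408,.069),(.594,.361,.069),(.573,-.054,.081),(.472,.035,.081),(.54,-.19,.1)]:
    for q in (0,np.pi/2): print(p,q,np.round(inverse_kinematics(p,quat(TH+q)),2) if inverse_kinematics(p,quat(TH+q)) is not None else None)
p=current_position(); servo_line([p[0],p[1],.32])
move_ptp([.4585,.2115,.30],Q)
print(find(),current_clock(), current_finger_gap())
E
```

```text
(0.4585, 0.2115, 0.3) 0 [ 0.3   0.15  1.6  -0.    1.39  0.23]
(0.4585, 0.2115, 0.3) 1.5707963267948966 [ 0.3   0.15  1.6  -0.    1.39 -1.34]
(0.4635, 0.408, 0.069) 0 [ 0.61  0.55  1.62 -0.    0.97  0.55]
(0.4635, 0.408, 0.069) 1.5707963267948966 [ 0.61  0.55  1.62 -0.    0.97 -1.02]
(0.594, 0.361, 0.069) 0 [ 0.45  0.64  1.43 -0.    1.07  0.38]
(0.594, 0.361, 0.069) 1.5707963267948966 [ 0.45  0.64  1.43 -0.    1.07 -1.19]
(0.573, -0.054, 0.081) 0 [-0.21  0.49  1.71 -0.    0.95 -0.28]
(0.573, -0.054, 0.081) 1.5707963267948966 [-0.21  0.49  1.71 -0.    0.95 -1.85]
(0.472, 0.035, 0.081) 0 [-0.07  0.37  1.93 -0.    0.84 -0.13]
(0.472, 0.035, 0.081) 1.5707963267948966 [-0.07  0.37  1.93 -0.    0.84 -1.71]
(0.54, -0.19, 0.1) 0 [-0.46  0.46  1.7  -0.    0.98 -0.52]
(0.54, -0.19, 0.1) 1.5707963267948966 [-0.46  0.46  1.7  -0.    0.98 -2.09]
{'scene': array([[ 0.4598,  0.2109,  0.1358,  0.1383],
       [ 0.5956,  0.3596,  0.1364,  0.1388],
       [ 0.4664,  0.4065,  0.1358,  0.1386],
       [ 0.5749, -0.1915,  0.1165,  0.1112]]), 'top': array([[ 0.5688, -0.1892,  0.113 ,  0.1119],
       [ 0.3093,  0.1263,  0.7549,  0.7569],
       [ 0.4556,  0.4007,  0.1667,  0.1413],
       [ 0.5699,  0.3465,  0.1025,  0.1075],
       [ 0.4628,  0.4095,  0.1361,  0.1421],
       [ 0.3333,  0.4772,  0.0184,  0.0252]])} 5.325 0.0879679100204274
```

```bash
python3 - <<'E'
from h import *
servo_line([.4585,.2115,.16],rate=.25)
print(servo_line([.4585,.2115,.069],rate=.08,contact_N=6))
f0=current_force(); move_gripper(0.05); print(current_finger_gap(),current_position(),np.array(current_force())-f0)
servo_line([.4585,.2115,.26],rate=.2); print(current_finger_gap(),np.array(current_force())-f0)
c=capture("scene"); cv2.imwrite("pics/s2.png",c["image"]); c=capture("top"); cv2.imwrite("pics/t2.png",c["image"])
print(current_clock())
E
```

```text
False
0.05973182190112814 [0.45827049 0.21148207 0.06910828] [-1.58570685 -0.3523627   1.16719625]
0.05930739781117828 [ 0.26905108  0.09013366 -5.82169079]
9.075
```

View pics/s2.png

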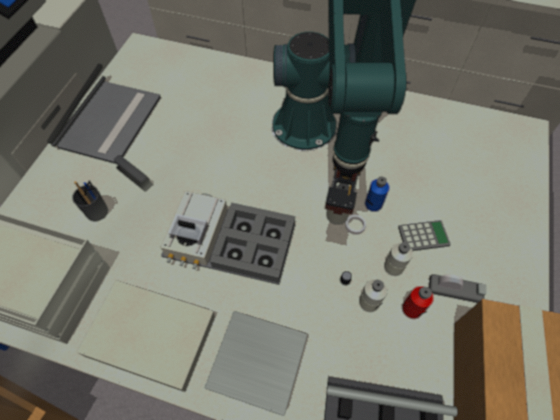

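```bash
python3 - <<'E'
from h import *
c=capture("scene"); p=current_position()
im=c["image"].copy()
b=p+[0,0,-.069]
a=np.linspace(0,2*np.pi,60)
ring=lambda h:pix(c,b+np.c_[.03*np.cos(a),.03*np.sin(a),np.full(60,h)])
s=6
u0,v0=310,170
cr=cv2.resize(im[v0:v0+90,u0:u0+80],None,fx=s,fy=s,interpolation=cv2.INTER_CUBIC)
for h in (0,.05): cv2.polylines(cr,[np.int32((ring(h)-[u0,v0]+.5)*s)],True,(0,255,0),1)
cv2.imwrite("pics/hand1.png",cr)
print(find()["scene"]); print(pix(c,b), p)
E
```

```text
[[ 0.4566  0.2099  0.3263  0.3284]
 [ 0.4653  0.407   0.1357  0.1386]
 [ 0.595   0.3598  0.1357  0.138 ]
 [ 0.5562 -0.519   0.146   0.1482]]
[[336.80339027 215.70939307]] [0.45765825 0.21123062 0.25862813]
```

View pics/hand1.png

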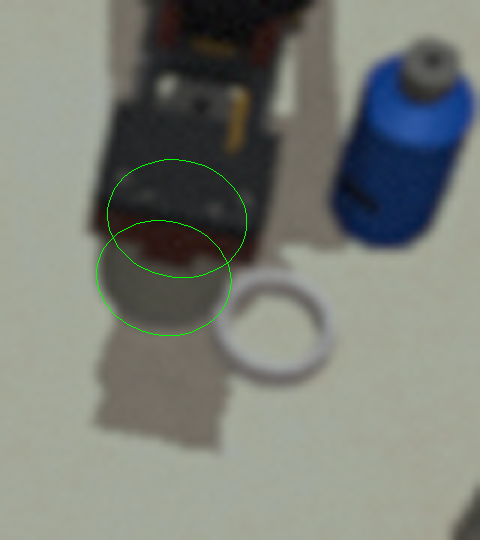

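```bash
cat >> h.py <<'E'
W={1:(.4726,.0341),2:(.4784,-.0611),3:(.5671,.0399),4:(.5734,-.0552)}
def place(w,ztip=.081,d=(0,0)):
    x,y=np.array(W[w])+d
    move_ptp([x,y,.26],Q); print("gap",current_finger_gap())
    servo_line([x,y,.145],rate=.2)
    f=np.array(current_force())
    h=servo_line([x,y,ztip-.001],rate=.05,contact_N=5)
    p=current_position(); print("contact",h,p,np.array(current_force())-f,current_finger_gap(),current_clock())
    return h,p
def release(up=.26):
    move_gripper(.085); p=current_position(); servo_line([p[0],p[1],up],rate=.25)
def pick(x,y,z=.069):
    move_ptp([x,y,.29],Q); servo_line([x,y,.16],rate=.3); h=servo_line([x,y,z],rate=.1,contact_N=6)
    if h: print("CONTACT in approach",current_position()); return False
    f=np.array(current_force()); move_gripper(.05); print("gap",current_finger_gap(),np.array(current_force())-f)
    servo_line([x,y,.26],rate=.2); print("lift",current_finger_gap(),np.array(current_force())-f,current_clock()); return True
def hand(name):
    c=capture("scene"); p=current_position(); b=p+[0,0,-.069]; a=np.linspace(0,2*np.pi,60)
    u,v=np.int32(pix(c,b)[0])-[40,45]
    cr=cv2.resize(c["image"][v:v+90,u:u+80],None,fx=6,fy=6,interpolation=cv2.INTER_CUBIC)
    r=pix(c,b+np.c_[.03*np.cos(a),.03*np.sin(a),0*a]); cv2.polylines(cr,[np.int32((r-[u,v]+.5)*6)],True,(0,255,0),1)
    cv2.imwrite(name,cr)
E
python3 - <<'E'
from h import *
h,p=place(4)
c=capture("scene"); cv2.imwrite("pics/s3.png",cv2.resize(c["image"][150:310,150:340],None,fx=4,fy=4))
E
```

```text
gap 0.059784837161589346
contact True [ 0.57368589 -0.05553155  0.12554946] [ 0.61059733 -0.97064815  4.99173032] 0.05939795756632572 11.7667
```

View pics/s3.png

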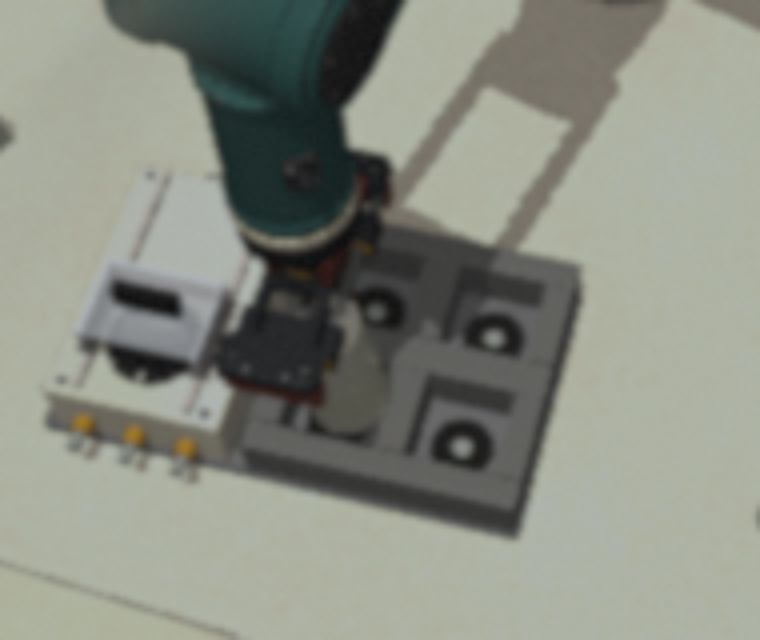

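```bash
python3 - <<'E'
from h import *
p=current_position(); servo_line([p[0],p[1],.20],rate=.2); print(current_finger_gap())
hand("pics/hand2.png")
c=capture("scene"); cv2.imwrite("pics/s4.png",cv2.resize(c["image"][130:310,150:340],None,fx=4,fy=4))
c=capture("top"); cv2.imwrite("pics/t4.png",cv2.resize(c["image"][130:260,220:380],None,fx=4,fy=4))
E
```

```text
0.05980725407333685
```

View pics/s4.png

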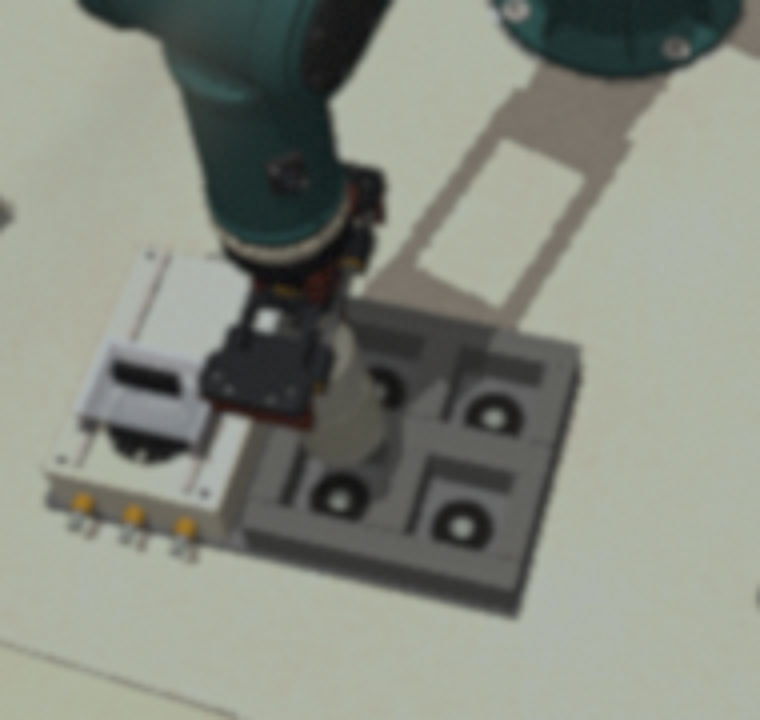

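View pics/hand2.png

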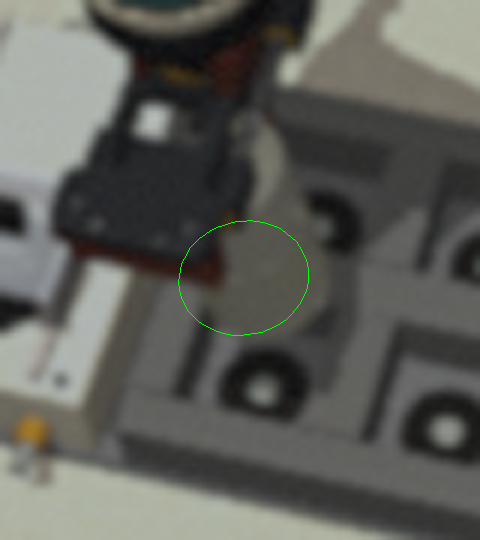

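View pics/t4.png

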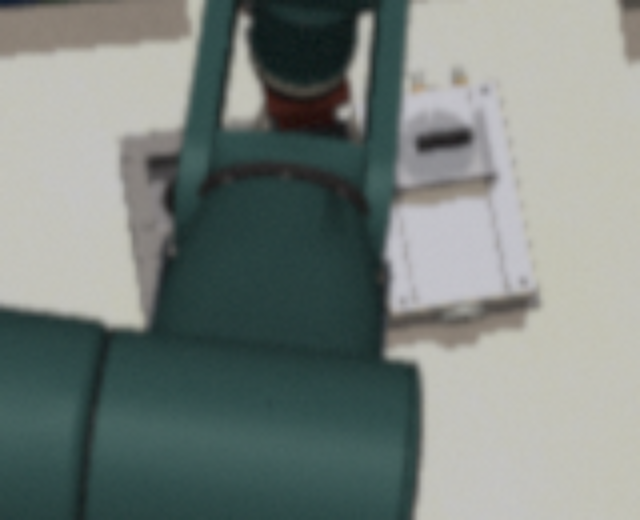

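```bash
python3 - <<'E'
from h import *
c=capture("scene"); p=current_position(); P=cloud(c)
for d in silhouettes("scene","bottle1"):
    q=P[d["region"]&(c["range_z"]>0)]; m=np.median(q,0)
    if np.linalg.norm(m[:2]-p[:2])<.1: print(d["conf"],d["region"].sum(),m)
pr=p
# points within box near hand, z between foot and cap; exclude dark/red by colour
im=c["image"].astype(int)
m=(abs(P[...,0]-p[0])<.06)&(abs(P[...,1]-p[1])<.06)&(P[...,2]>p[2]-.08)&(P[...,2]<p[2]+.09)&(im.min(-1)>70)
q=P[m]; print(p,m.sum())
for z in np.arange(.12,.29,.015):
    s=q[(q[:,2]>=z)&(q[:,2]<z+.015)]
    if len(s)>3: print(round(z,3),len(s),"x",s[:,0].min().round(3),s[:,0].max().round(3),"y",s[:,1].min().round(3),s[:,1].max().round(3))
E
```

```text
0.69 432 [ 0.58716449 -0.03017941  0.18944913]
[ 0.57221428 -0.0551449   0.19808194] 376
0.12 11 x 0.57 0.601 y -0.055 -0.015
0.135 50 x 0.568 0.601 y -0.052 -0.013
0.15 51 x 0.567 0.603 y -0.065 -0.014
0.165 54 x 0.558 0.604 y -0.049 -0.016
0.18 50 x 0.561 0.602 y -0.041 -0.019
0.195 45 x 0.563 0.601 y -0.043 -0.023
0.21 36 x 0.569 0.599 y -0.043 -0.024
0.225 68 x 0.548 0.592 y -0.053 -0.026
0.255 5 x 0.57 0.581 y -0.075 -0.071
```

```bash
python3 - <<'E'
from h import *
x,y=.47,.20
p=current_position(); servo_line([p[0],p[1],.24],rate=.2); servo_line([x,y,.24],rate=.2); servo_line([x,y,.12],rate=.15)
f=np.array(current_force()); h=servo_line([x,y,.0705],rate=.03,contact_N=3); print(h,current_position())
servo_line([x,y,.0705],rate=.02); print(np.array(current_force())-f)
move_gripper(.085); sleep(.3)
move_gripper(.05); print(current_finger_gap())
servo_line([x,y,.20],rate=.1)
hand("pics/hand3.png"); print(current_clock())
E
```

```text
True [0.46993256 0.20013883 0.07553884]
[-5.64200854  3.44561742 26.70071511]
0.058797217752782155
20.025
```

View pics/hand3.png

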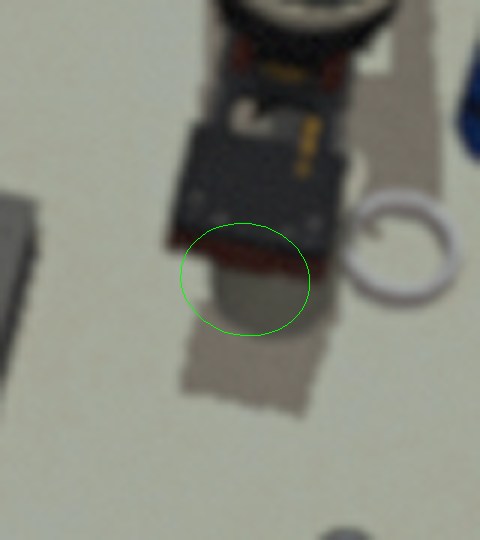

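```bash
python3 - <<'E'
from h import *
x,y=.47,.20
servo_line([x,y,.085],rate=.15)
f=np.array(current_force()); h=servo_line([x,y,.068],rate=.02,contact_N=2); print(h,current_position())
move_gripper(.085); sleep(.3)
servo_line([x,y,.25],rate=.25)
move_ptp([.5,.0,.35],Q)
print(find())
c=capture("scene"); cv2.imwrite("pics/s5.png",cv2.resize(c["image"][180:320,260:450],None,fx=4,fy=4)); print(current_clock())
E
```

```text
True [0.47009452 0.19976985 0.07036353]
{'scene': array([[0.4659, 0.4069, 0.1361, 0.1386],
       [0.5962, 0.3594, 0.1363, 0.1382],
       [0.4715, 0.2123, 0.1357, 0.1384],
       [0.5954, 0.3599, 0.1364, 0.1403]]), 'top': array([[0.4628, 0.4094, 0.1355, 0.1381],
       [0.5917, 0.3619, 0.135 , 0.1382],
       [0.4681, 0.2142, 0.1363, 0.1399],
       [0.484 , 0.5623, 0.075 , 0.0795]])}
24.5667
```

View pics/s5.png

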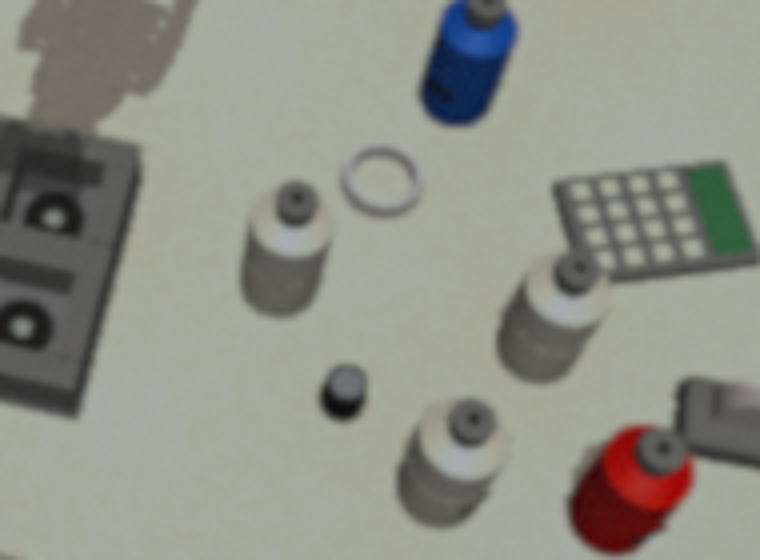

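```bash
python3 - <<'E'
from h import *
x,y=.470,.213
pick(x,y,.066)
servo_line([*W[4],.26],rate=.15); print(current_finger_gap(),current_clock())
hand("pics/hand4.png")
E
```

```text
gap 0.059745783495584424 [-2.30585434 -1.03969033  4.36059868]
lift 0.059659918747100485 [-0.17676844 -0.83812444 -4.22040955] 28.7667
0.05962116777700504 30.8333
```

View pics/hand4.png

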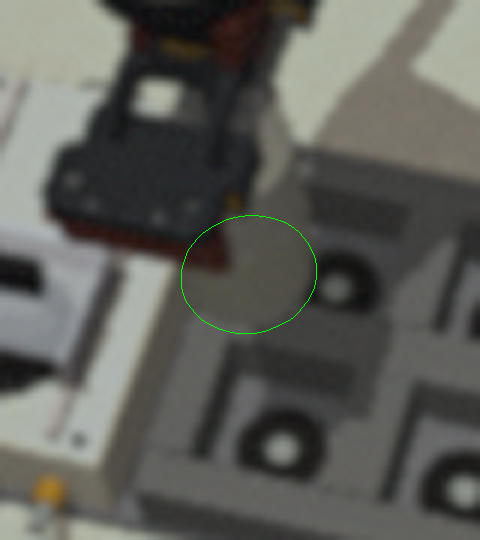

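```bash
python3 - <<'E'
from h import *
h,p=place(4,.078)
E
```

```text
gap 0.059937020867406814
contact True [ 0.57303027 -0.05514225  0.07814914] [-1.55683991  0.84175246  9.59901625] 0.06016606194447941 33.1083
```

```bash
python3 - <<'E'
from h import *
release(.29)
move_ptp([.53,.15,.33],Q)
print(find())
c=capture("scene"); cv2.imwrite("pics/s6.png",cv2.resize(c["image"][150:330,170:440],None,fx=2.9,fy=2.9)); print(current_clock())
E
```

```text
{'scene': array([[ 0.4675,  0.4059,  0.1356,  0.1389],
       [ 0.595 ,  0.3597,  0.1359,  0.1388],
       [ 0.5748, -0.0551,  0.1479,  0.1506]]), 'top': array([[ 0.5917,  0.3619,  0.1356,  0.1392],
       [ 0.5724, -0.0534,  0.1485,  0.1519],
       [ 0.4628,  0.4089,  0.1362,  0.1395]])}
35.8167
```

View pics/s6.png

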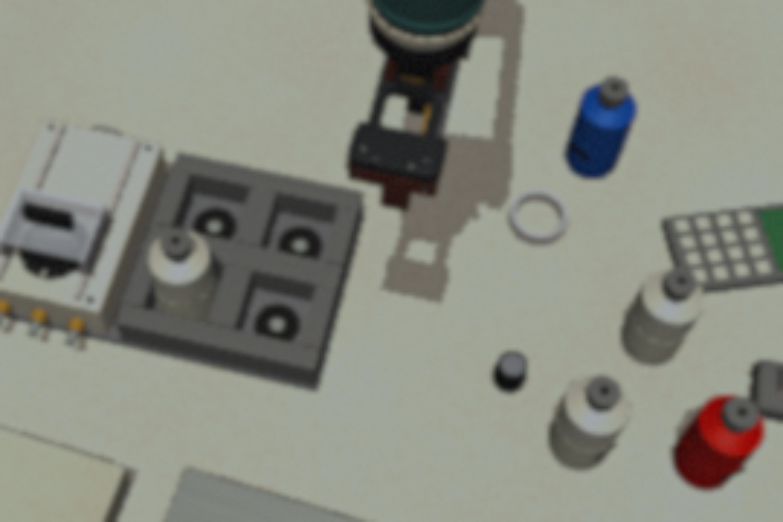

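```bash
python3 - <<'E'
from h import *
if pick(.5933,.3608,.066):
    servo_line([*W[3],.26],rate=.15); print(current_finger_gap(),current_clock())
    hand("pics/hand5.png")
    h,p=place(3,.078)
E
```

```text
gap 0.0595886731959556 [-0.45027047 -0.78921899  2.13526844]
lift 0.05982787170370293 [-0.91202713 -0.09993907 -3.91178754] 40.0167
0.05931393807100492 42.3167
gap 0.059494493440239514
contact True [0.56679323 0.03989812 0.0782509 ] [ 0.3009065  -0.2497789   8.88917282] 0.05951025061130909 44.5917
```

View pics/hand5.png

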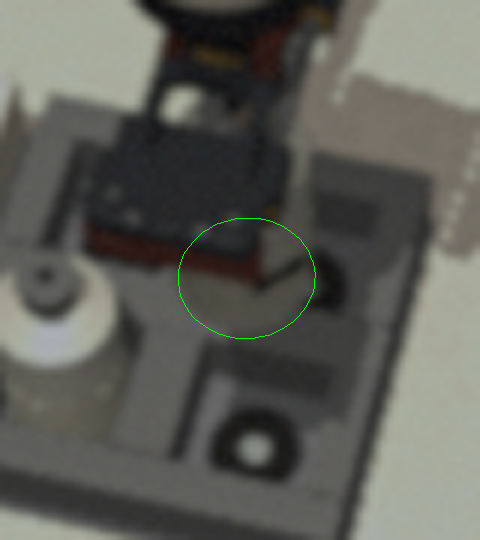

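```bash
python3 - <<'E'
from h import *
release(.29)
move_ptp([.5,.22,.33],Q)
print(find())
for n in("scene","top"):
    c=capture(n); cv2.imwrite(f"pics/{n}7.png",c["image"])
print(current_clock())
E
```

```text
{'scene': array([[ 0.5686,  0.0398,  0.1483,  0.1515],
       [ 0.4654,  0.4067,  0.1359,  0.1382],
       [ 0.5791, -0.0506,  0.1478,  0.1506]]), 'top': array([[ 0.5772, -0.0493,  0.1474,  0.151 ],
       [ 0.4571,  0.4031,  0.1571,  0.1401],
       [ 0.5709, -0.1902,  0.1289,  0.1327],
       [ 0.5656,  0.0419,  0.1489,  0.1522]])}
47.2917
```

View pics/scene7.png

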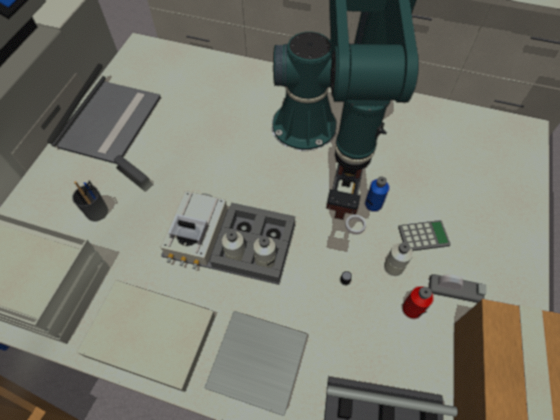

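View pics/top7.png

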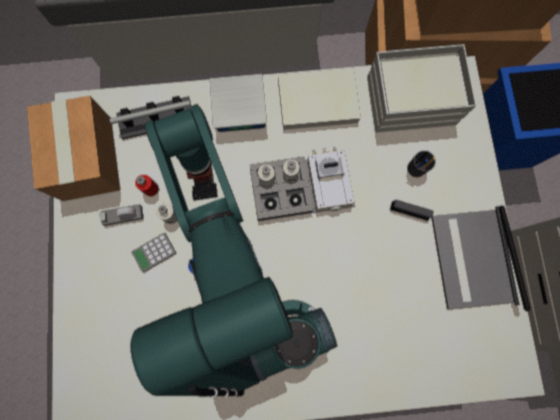

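```bash
python3 - <<'E'
from h import *
if pick(.4643,.4078,.066):
    servo_line([*W[1],.26],rate=.15); print(current_finger_gap(),current_clock())
    hand("pics/hand6.png")
    h,p=place(1,.078)
E
```

```text
gap 0.059841850626027676 [-2.62485598  0.67092021  2.65943014]
lift 0.05970511562959902 [-1.29608117  0.36311216 -3.95250525] 51.4
0.059577445700669224 54.0417
gap 0.059646868350494736
contact True [0.47226653 0.03412474 0.07815427] [-0.57976944 -0.12547839  9.16499088] 0.05968434879821769 56.3167
```

View pics/hand6.png

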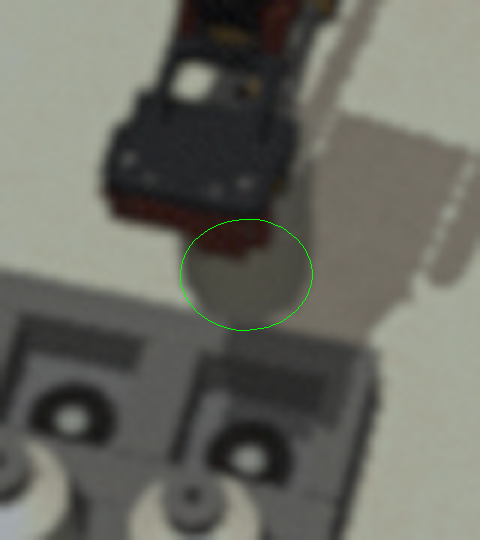

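```bash
python3 - <<'E'
from h import *
release(.29)
move_ptp([.42,-.32,.35],Q)
print(find())
c=capture("scene"); cv2.imwrite("pics/s8.png",cv2.resize(c["image"][150:330,150:440],None,fx=2.7,fy=2.7))
c=capture("top"); cv2.imwrite("pics/t8.png",cv2.resize(c["image"][120:300,80:370],None,fx=2.7,fy=2.7))
print(current_clock())
E
```

```text
{'scene': array([[0.4745, 0.0347, 0.1483, 0.1509],
       [0.5685, 0.0399, 0.1477, 0.1508]]), 'top': array([[ 0.5659,  0.0419,  0.1479,  0.1521],
       [ 0.4711,  0.0361,  0.1486,  0.1523],
       [ 0.5764, -0.0495,  0.149 ,  0.1524],
       [ 0.557 , -0.1785,  0.1485,  0.1141]])}
59.575
```

View pics/s8.png

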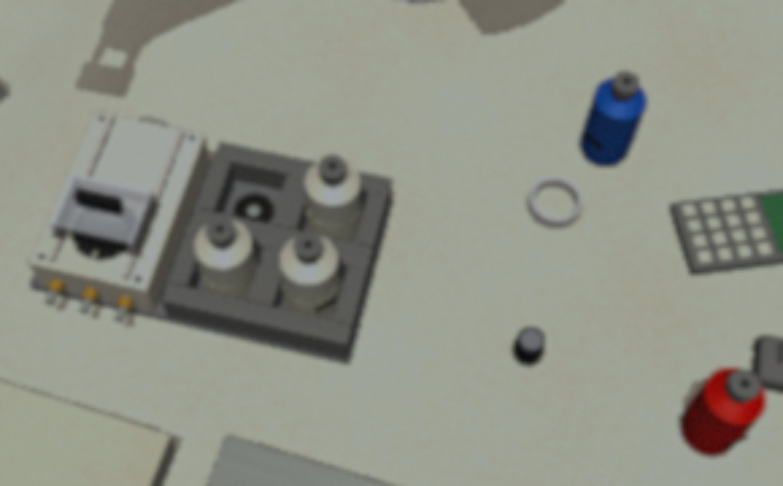

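View pics/t8.png

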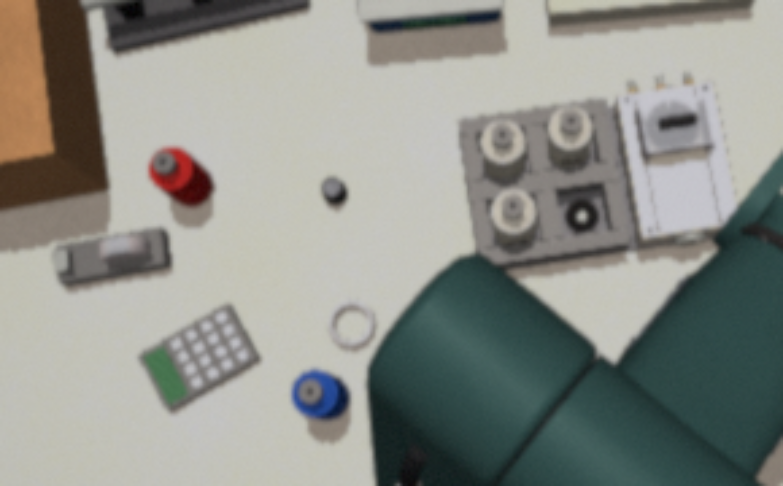

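```bash
cat >> h.py <<'E'
def cap(x,y,z=.132,pull=.0115):
    move_ptp([x,y,.24],Q); move_gripper(.05); servo_line([x,y,.165],rate=.25)
    f=np.array(current_force())
    h=servo_line([x,y,z],rate=.05,contact_N=4); p=np.array(current_position()); print("down",h,p,(np.array(current_force())-f).round(1))
    if h: return
    move_gripper(.02); p=np.array(current_position()); f=np.array(current_force()); print("gap",current_finger_gap())
    servo_line([p[0],p[1],p[2]+.0105],rate=.02); sleep(.1); print("f10.5",(np.array(current_force())-f).round(2),current_position()[2]-p[2])
    servo_line([p[0],p[1],p[2]+pull],rate=.01); sleep(.1); print("f",pull,(np.array(current_force())-f).round(2),current_position()[2]-p[2],current_finger_gap())
    move_gripper(.05); servo_line([p[0],p[1],.24],rate=.2); print(current_clock())
E
python3 - <<'E'
from h import *
cap(.4728,.0352)
E
```

```text
down False [0.47288526 0.03521202 0.13198481] [-0.   0.1 -1.4]
gap 0.02859566737359126
f10.5 [ 1.9  -1.28 -6.15] 0.010275164696954331
f 0.0115 [ 0.6  -0.44 -7.03] 0.011483524925417182 0.028333143220186624
65.7583
```

```bash
python3 - <<'E'
from h import *
cap(.567,.0408)
cap(.5777,-.050)
move_ptp([.42,-.34,.35],Q)
print(find())
c=capture("scene"); cv2.imwrite("pics/s9.png",cv2.resize(c["image"][190:270,190:310],None,fx=6,fy=6))
print(current_clock())
E
```

```text
down False [0.56711683 0.04079594 0.13198516] [-0.2  1.2 -0.6]
gap 0.028013971796615866
f10.5 [ 0.33 -1.21 -5.6 ] 0.010224888774312907
f 0.0115 [-0.37 -0.45 -5.91] 0.011472736959306368 0.028539867723795524
70.5083
down False [ 0.57779463 -0.05005203  0.13199496] [ 0.1 -0.2  0. ]
gap 0.028308497113729666
f10.5 [ 2.3  -0.2  -5.08] 0.010246933653294654
f 0.0115 [ 2.24 -0.04 -6.33] 0.011464396539188543 0.028369699725293344
75.25
{'scene': array([[ 0.5682,  0.0397,  0.1579,  0.1603],
       [ 0.4737,  0.0355,  0.1578,  0.1606],
       [ 0.5788, -0.0502,  0.1577,  0.1603]]), 'top': array([[ 0.5656,  0.0412,  0.1589,  0.1624],
       [ 0.5751, -0.049 ,  0.1581,  0.1617],
       [ 0.2785,  0.0431,  0.8851,  0.1632]])}
76.8083
```

View pics/s9.png

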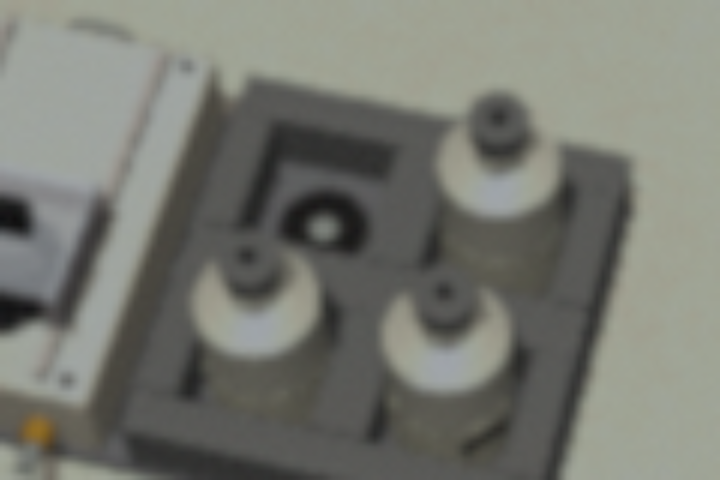

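```bash
python3 - <<'E'
from h import *
for n in ("scene","top"):
    c=capture(n)
    x0,x1,y0,y1=.50,.64,-.27,-.11
    im=plan(c,x0,x1,y0,y1,0.130,3000); g=cv2.GaussianBlur(cv2.cvtColor(im,cv2.COLOR_BGR2GRAY),(0,0),3)
    cv2.imwrite(f"pics/rib_{n}.png",im)
    N,l,s,ce=cv2.connectedComponentsWithStats((g<60).astype(np.uint8))
    for i in range(1,N):
        if s[i,4]>600: 
            r=cv2.minAreaRect(np.argwhere(l==i)[:,::-1].astype(np.float32)); print(n,round(x1-r[0][1]/3000,4),round(y1-r[0][0]/3000,4),np.array(r[1])/3,r[2])
    P=cloud(c).reshape(-1,3); m=(P[:,2]>.122)&(P[:,2]<.14)&(abs(P[:,0]-.57)<.04)&(P[:,1]<-.14)&(P[:,1]>-.25); q=P[m]
    print(m.sum(),q.mean(0),q.min(0),q.max(0))
E
```

```text
scene 0.6259 -0.1681 [19.91946665 59.05144755] 86.42366790771484
scene 0.5813 -0.1319 [36.77268728  3.41497548] 87.0390625
scene 0.5768 -0.1892 [16.22174962 52.11539714] 87.10873413085938
83 [ 0.57338442 -0.1919723   0.12942128] [ 0.56519011 -0.2185604   0.12212675] [ 0.57901034 -0.16702356  0.13638132]
top 0.5662 -0.1885 [10.19612439 44.57742818] 87.36756134033203
55 [ 0.5698389  -0.18876335  0.13000059] [ 0.56224179 -0.21375661  0.12247892] [ 0.57866743 -0.16481509  0.13996743]
```

View pics/rib_scene.png

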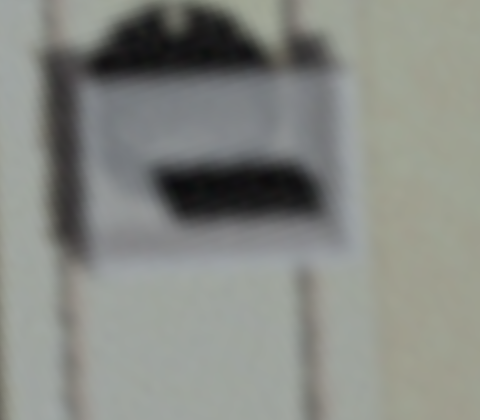

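View pics/rib_top.png

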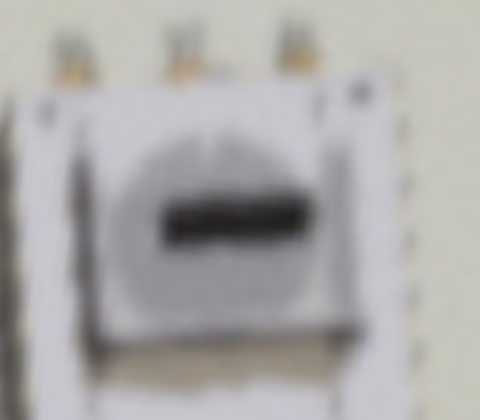

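```bash
python3 - <<'E'
from h import *
x,y=.571,-.190; d=np.array([np.cos(TH),np.sin(TH),0])
move_ptp([x,y,.22],Q); move_gripper(.05)
servo_line([x,y,.15],rate=.2); h=servo_line([x,y,.113],rate=.05,contact_N=5); print(h,current_position())
move_gripper(.005); p=np.array(current_position()); print(current_finger_gap(),p); f=np.array(current_force())
print(servo_line(p-d*.085,rate=.06,contact_N=15),(np.array(current_force())-f).round(1))
print(servo_line(p-d*.093,rate=.02,contact_N=8),(np.array(current_force())-f).round(1)); q=np.array(current_position()); print(q,np.linalg.norm(q-p),current_finger_gap())
move_gripper(.05); servo_line([q[0],q[1],.24],rate=.2)
move_ptp([.42,-.40,.35],Q)
for n in("scene","top"):
    c=capture(n); cv2.imwrite(f"pics/k_{n}.png",plan(c,.46,.66,-.29,-.09,.07,3000) if 1 else 0)
print(current_clock())
E
```

```text
False [ 0.57117226 -0.19006622  0.11308512]
0.011413681178086495 [ 0.57106721 -0.19000535  0.11305368]
True [1.3 0.3 0.4]
True [1.2 0.1 1. ]
[ 0.48941517 -0.19484501  0.11303296] 0.08179534747911921 0.011756072276759993
84.3583
```

View pics/k_scene.png

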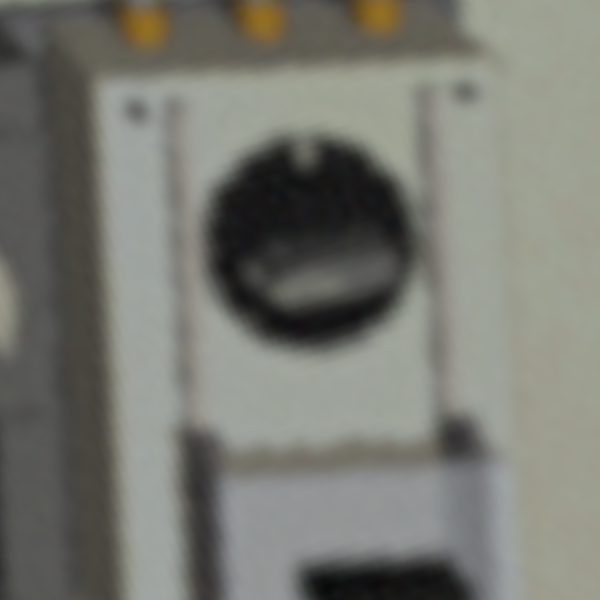

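View pics/k_top.png

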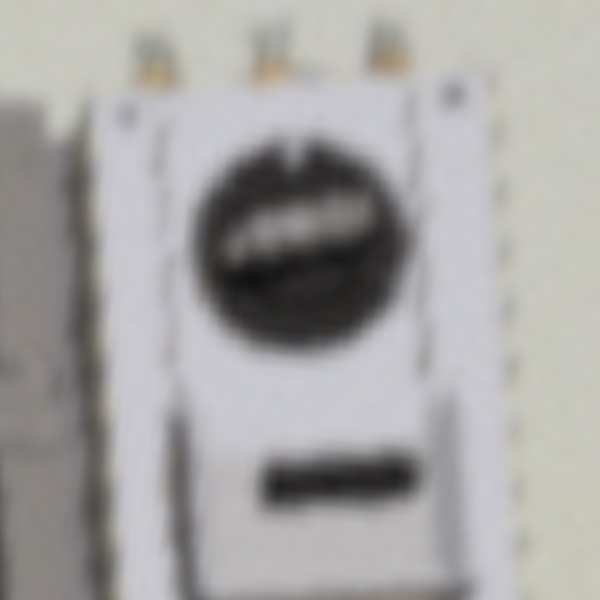

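```bash
python3 - <<'E'
from h import *
o=[]
for n in("scene","top"):
    c=capture(n); im=plan(c,.535,.625,-.24,-.15,.098,4400)
    im=cv2.normalize(im,None,0,255,cv2.NORM_MINMAX); im=(255*(im/255.)**.6).astype(np.uint8)
    o.append(im)
cv2.imwrite("pics/kb.png",np.hstack(o))
E
```

```text
(no output)
```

View pics/kb.png

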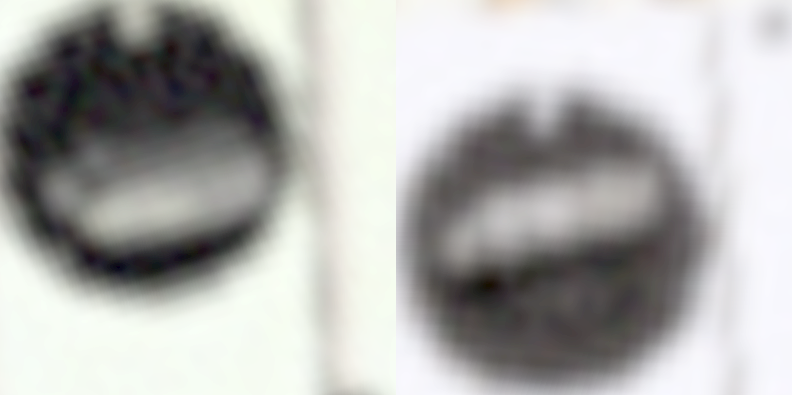

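```bash
python3 - <<'E'
from h import *
x,y=.5785,-.190; yaw=.297
move_ptp([x,y,.22],quat(yaw)); move_gripper(.036)
servo_line([x,y,.13],rate=.2); h=servo_line([x,y,.0825],rate=.04,contact_N=4); print(h,current_position(),current_joint_pos())
if not h:
    move_gripper(.005); print(current_finger_gap(),current_position(),np.round(current_force(),1),np.round(current_torque(),3))
    j=np.array(current_joint_pos()); 
    for k in range(7):
        j[5]+=.15; goto_joints(j); T=np.array(current_torque()); print(k,round(current_joint_pos()[5],3),np.round(current_force(),1),T.round(3),round(current_joint_torque()[5],3),round(current_finger_gap(),4))
        if k>=1 and abs(T[2])>.5: break
print(current_clock())
E
```

```text
False [ 0.57872434 -0.19010053  0.08280258] [-4.30739857e-01  5.21747121e-01  1.63128362e+00  1.95375172e-05
  9.88018826e-01 -7.27719662e-01]
0.01186203569852163 [ 0.57890829 -0.19001833  0.08267708] [0.8 0.9 1.1] [ 0.008 -0.3   -0.067]
0 -0.581 [ 2.4  0.  -1.3] [ 0.055 -0.37  -0.035] 0.43 0.0116
1 -0.434 [ 3.5  1.1 -2.1] [ 0.154 -0.591 -0.023] 0.401 0.0117
2 -0.285 [ 4.1  0.3 -3.8] [ 0.178 -0.968  0.023] 0.39 0.0115
3 -0.134 [ 5.3  0.9 -5. ] [ 0.213 -1.013 -0.067] 0.257 0.0121
4 0.016 [ 6.1  1.2 -5.4] [ 0.105 -1.095 -0.03 ] 0.257 0.0118
5 0.166 [ 6.4  0.4 -5.4] [ 0.099 -1.192 -0.037] 0.257 0.0119
6 0.316 [ 7.4 -0.2 -5.1] [-0.023 -1.215 -0.02 ] 0.257 0.0118
90.3333
```

```bash
cat >> h.py <<'E'
def kpic(name):
    o=[]
    for n in("scene","top"):
        c=capture(n); im=plan(c,.535,.635,-.24,-.14,.098,3900); im2=plan(c,.535,.635,-.24,-.14,.07,3900)
        f=lambda im:(255*(im/255.)**.6).astype(np.uint8)
        o.append(np.vstack([f(im),f(im2)])[:, :])
    cv2.imwrite(name,cv2.resize(np.hstack(o),None,fx=.76,fy=.76))
E
python3 - <<'E'
from h import *
j=np.array(current_joint_pos()); j[5]+=.72; goto_joints(j); print(np.round(current_force(),1),np.round(current_torque(),3),current_finger_gap(),j[5],current_orientation())
p=current_position(); move_gripper(.036); servo_line([p[0],p[1],.2],rate=.15)
move_ptp([.42,-.40,.35],Q); kpic("pics/kc.png"); print(current_clock())
E
```

```text
[ 4.2 -3.3 -4.6] [-0.524 -0.729 -0.001] 0.011954751216594492 1.036398107559441 [ 7.45135045e-01 -6.66907925e-01  2.68006775e-03 -6.34473200e-04]
94.3917
```

View pics/kc.png

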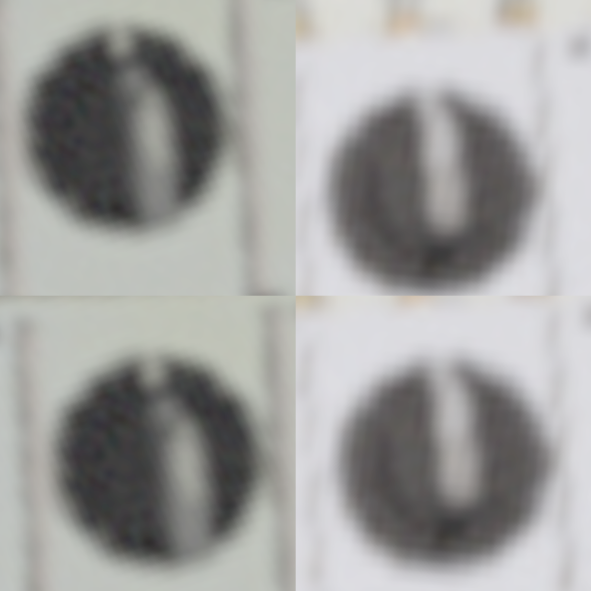

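```bash
python3 - <<'E'
import cv2,numpy as np
from scipy.optimize import least_squares
for n,cx,cy in(("scene",310,242),("top",300,245)):
    im=cv2.imread(f"pics/k_{n}.png"); g=cv2.GaussianBlur(cv2.cvtColor(im,cv2.COLOR_BGR2GRAY),(0,0),2).astype(np.float32)
    for it in range(3):
        pts=[]
        for a in np.deg2rad(np.arange(0,360,3)):
            if abs(np.rad2deg(a)-270)<22: continue
            r=np.arange(85,125,.5); v=cv2.remap(g,(cx+r*np.cos(a)).astype(np.float32)[None],(cy+r*np.sin(a)).astype(np.float32)[None],1)[0]
            d=np.diff(v); k=d.argmax(); pts.append((cx+r[k]*np.cos(a),cy+r[k]*np.sin(a)))
        pts=np.array(pts)
        s=least_squares(lambda q:np.hypot(pts[:,0]-q[0],pts[:,1]-q[1])-q[2],(cx,cy,100),loss="soft_l1").x; cx,cy=s[:2]
    print(n,s, "world",.66-cy/3000,-.09-cx/3000)
    # mark angle: brightness profile at radius around 31.5mm
    for R in (84,88,92,96):
        a=np.deg2rad(np.arange(-25,25,.25)); v=cv2.remap(g,(cx-R*np.sin(a)).astype(np.float32)[None],(cy-R*np.cos(a)).astype(np.float32)[None],1)[0]
        w=np.clip(v-np.percentile(v,40)-15,0,None); w[abs(np.rad2deg(a))>20]=0
        print(R,"mark deg ccw",np.rad2deg((w*a).sum()/w.sum()).round(2),v.max())
E
```

```text
scene [308.52971517 242.55742253 103.46393316] world 0.5791475258242925 -0.19284323839049514
84 mark deg ccw 2.27 89.21875
88 mark deg ccw 2.21 98.40625
92 mark deg ccw 2.34 102.375
96 mark deg ccw 2.64 106.375
top [299.49036876 246.75238304 105.24745026] world 0.5777492056545563 -0.18983012291913004
84 mark deg ccw 4.17 104.25
88 mark deg ccw 3.83 119.203125
92 mark deg ccw 3.86 131.125
96 mark deg ccw 3.58 140.125
```

```bash
python3 - <<'E'
from h import *
x,y=.5785,-.1908
move_ptp([x,y,.22],quat(-1.46)); 
servo_line([x,y,.13],rate=.2); h=servo_line([x,y,.0825],rate=.04,contact_N=4); print(h,current_position())
if not h:
    move_gripper(.005); j=np.array(current_joint_pos()); j[5]+=.05; goto_joints(j); sleep(.2); print(current_finger_gap(),np.round(current_force(),1))
    o=current_orientation(); print(2*np.arctan2(o[1],o[0])+np.pi/2)
p=current_position(); move_gripper(.036); servo_line([p[0],p[1],.2],rate=.15)
move_ptp([.42,-.40,.35],Q); kpic("pics/kd.png"); print(current_clock())
E
```

```text
False [ 0.57871141 -0.1908883   0.08277915]
0.011799055053447286 [-0.3 -2.5 -0.5]
0.061663668139749994
102.3667
```

View pics/kd.png

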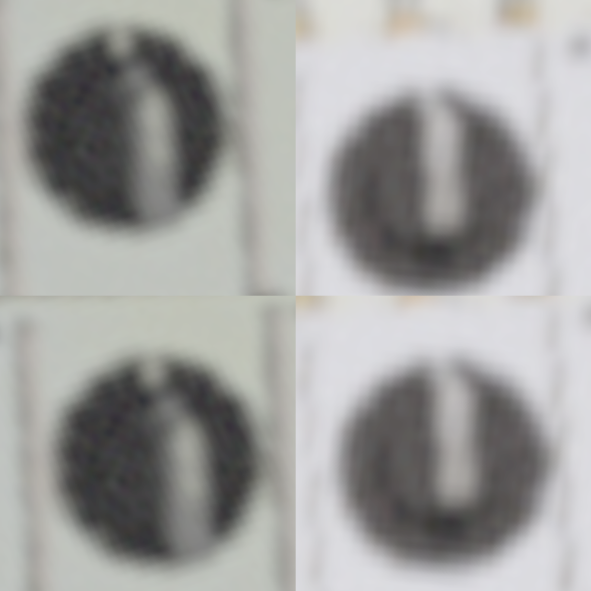

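```bash
python3 - <<'E'
from h import *
x,y=.4894,-.1948; d=np.array([np.cos(TH),np.sin(TH),0])
move_ptp([x,y,.22],Q); move_gripper(.05)
servo_line([x,y,.15],rate=.2); h=servo_line([x,y,.113],rate=.05,contact_N=5); print(h,current_position())
move_gripper(.005); p=np.array(current_position()); print(current_finger_gap(),p); f=np.array(current_force())
print(servo_line(p+d*.08,rate=.05,contact_N=18),(np.array(current_force())-f).round(1),np.dot(np.array(current_position())-p,d))
h=servo_line(p+d*.096,rate=.02,contact_N=12);q=np.array(current_position()); print(h,(np.array(current_force())-f).round(1),q,np.dot(q-p,d),current_finger_gap())
E
```

```text
False [ 0.48955734 -0.19489689  0.11308017]
0.011845640735284374 [ 0.48944879 -0.194814    0.11307564]
False [-0.4 -3.   0.2] 0.08015083334816979
True [-1.5 -2.   4.1] [ 0.57930225 -0.18949086  0.11305948] 0.09001040373496307 0.01139371491791502
```

```bash
python3 - <<'E'
from h import *
p=current_position(); move_gripper(.05); servo_line([p[0],p[1],.24],rate=.15); move_ptp([.35,-.42,.33],Q); sleep(.5)
print(find())
for n in("scene","top"):
    c=capture(n); cv2.imwrite(f"pics/{n}9.png",c["image"]); cv2.imwrite(f"pics/{n}9z.png",cv2.resize(c["image"][140:280,150:350],None,fx=4,fy=4))
    P=cloud(c).reshape(-1,3); m=(P[:,2]>.122)&(P[:,2]<.14)&(abs(P[:,0]-.57)<.04)&(P[:,1]<-.14)&(P[:,1]>-.25); print(m.sum(),P[m].mean(0))
print(current_clock())
E
```

```text
{'scene': array([[ 0.4761,  0.0351,  0.1578,  0.1606],
       [ 0.5782, -0.0503,  0.1581,  0.1607],
       [ 0.5683,  0.0398,  0.1581,  0.1606]]), 'top': array([[ 0.5656,  0.0412,  0.1589,  0.1619],
       [ 0.4708,  0.0362,  0.1585,  0.1626],
       [ 0.5753, -0.0491,  0.1578,  0.1613],
       [ 0.5783, -0.1898,  0.1284,  0.1316]])}
85 [ 0.58133005 -0.19049094  0.12922939]
53 [ 0.57836238 -0.19047745  0.12922668]
112.05
```

View pics/scene9z.png

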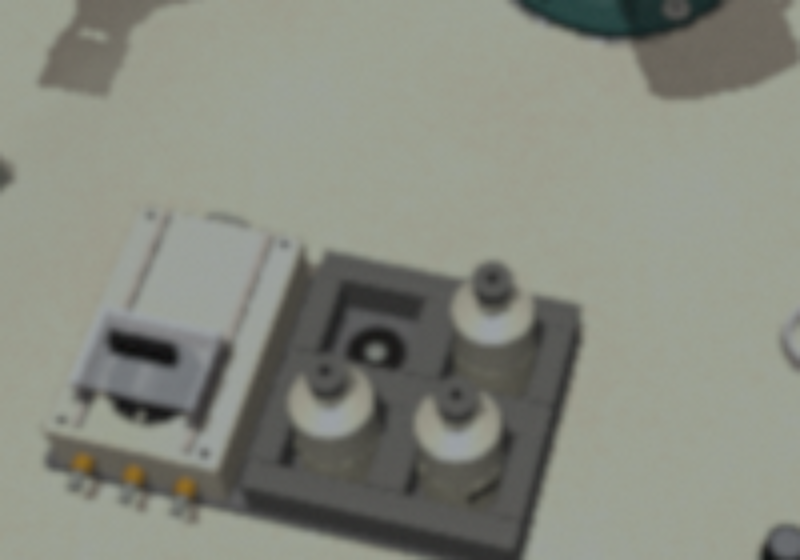

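View pics/top9.png

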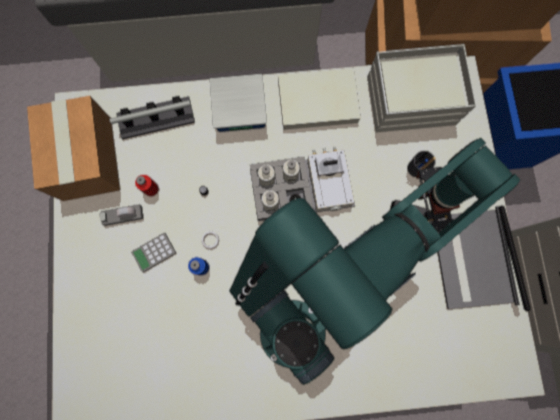

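```bash
python3 -c "
from bench import *
close_job(); print(current_clock())"
```

```text
the job is handed in; nothing more can be done
the job is handed in; nothing more can be done
```

The job is handed in, at about 112 s of the 210 s allowed. Three white bottles were on the counter; I saw no fourth in either camera.

**Bottles:** All three stand upright in the front left, back left and back right wells, placed with their caps down. The bottle in the back right well moved a few millimetres after I placed it, but stayed seated.

**Vent caps:** I pulled each one about 11.5 mm, past its 10 mm stop. In both cameras the cap tops rose from about 148 mm to 158 mm, which means fully up.

**Hood:** It slid to its front stop, then back 90.0 mm until it hit the home stop. It had not started quite home: it only moved about 82 mm on the way off.

**Knob:** The pointer is on the long broad mark, to within an estimated 1–2°. The gripper held the bar at 3.5°. I measured the mark at 2.3° in one camera and 3.9° in the other, and the station's own axis is at about 3.6°.

**What went wrong:**
- The first bottle swung in the grip and touched the dock rim on its first placing. I stood it back on the counter, regrasped it and placed it again more slowly.
- While it was back on the counter I pressed that bottle down with about 27 N. Its cap was still down after seating.
- The two cameras disagreed by 2–3 mm throughout, so I mostly averaged them.

The bystanders I compared in the first and last pictures have not moved visibly.

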